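# Probe a tilted beam tube with a gauge rod and show its tip to the camera

## Robot

A 6-joint arm with a two-finger parallel gripper is mounted at the origin on the work surface. World frame = base frame: x ahead of the robot, y to its left, z up, the work surface at z = 0. Lengths are in m, angles in rad, forces in N, time in s.
With the tool pointing down it reaches from about 0.425 to 1.125 m from the base axis. Payload 14.9 kg.
Tool frame: the origin (TCP) lies midway between the tips of the shut fingers; the grasp point (between the pads) lies 19 mm behind it (env.hold_point_z is the distance from the TCP to the grasp point, in m); y points along the fingers, z is the direction in which the jaws open and shut, and the axes are right-handed (so a half turn about y gives the same grasp; the last joint's range is limited). The gripper opens to 91 mm and grips with 3 to 60 N. Pads are 32 mm wide; open, the fingers measure 118 mm over their backs; the gripper's body (76 mm by 178 mm) begins 60 mm behind the grasp point.
Start: joints at [-0.033, 0.379, 1.734, -0, 1.028, -0.033], TCP at [0.7, -0, 0.214] pointing down, gripper open.
Joint ranges: [-2.77, 2.77], [-0.74, 2.19], [0, 2.66], [-1.06, 4.2], [0.31, 2.87], [-3.08, 3.08]. Speed limits (rad/s): [1.89, 1.89, 2.39, 3.14, 3.14, 3.14].

## Interface

Orientations are given as a unit quaternion [x, y, z, w].
In Python, from bench import env gives the robot as it stands. The module is installed in compiled form; this text tells all that it offers.
- The arm moves only by the tool jog_arm, never from a script. Its argument "motion" is a list of rows, each a list of 2 entries, a list of its own where there are three numbers: the shift along the tool's x, y, z in mm, then the turn about the tool's y in degrees. A call has 1 to 12 rows; each row shifts and turns the pose as measured when the row begins, along the tool's axes as they then stand; what a row does not reach is not made up. A row lasts 1/8 s, in which the tool goes at most 62.5 mm and 10.7 degrees, less where a joint would pass 70% of its speed; a pose out of reach is approached as far as the arm can. A call is refused whole if a number of a shift passes 62.5 or a number of a turn 10.7, either way. A call with a gripper value outside its range is refused whole. "gripper" is the finger opening in mm, from 0 to 91.2, set as the call begins (left out, the last holds). The fingers move at their own pace and stop on an object; "squeeze" is the grip in N (left out, the last holds). Time passes only in rows, so rows that do not move let the fingers close. It gives the time, the measured TCP pose, the force and the opening at its end, in the units of the state.
- env.read_state(): the state, without advancing time (a new reading comes with each control period).
- env.capture(name): name is "scene" or "side" or "wrist"; returns a dict with "pixels" (480x640x3 uint8, red, green, blue), "fx", "fy", "cx", "cy" (pixels), "R" (3x3) and "t" (3): a world point X has camera coordinates R X + t. Camera axes: x right, y down, z forward; pixel columns grow to the right and rows downward; lengths in m; the calibration is good to about 2 mm. A picture is of the moment at which its call begins. There is no depth.
- env.job_done(): hands the job in, once; it reports no verdict.
The state is a dict: "clock": time; "joint_pos": joint angles; "dq": joint speeds; "joint_torque": joint torques, N m; "tool_pos": TCP position; "eef_rot": TCP orientation; "force": force on the tool from outside, world axes, zero at the start; "wrist_torque": the same for the moment, N m; "grip_width": finger opening in m.
Only numpy, scipy, OpenCV 4.12 (cv2) and the standard library are available. Lean on these libraries where they do the work, as an engineer would, in place of code of your own. Each camera call takes 0.05 s, during which the arm holds its last target.

## Task

Take the gauge rod from its cradle, pass its tip through the hole in the tilted guide tube's flange and push it in until the collar stops flat on the flange, pause there a moment, then draw it right out again. Finish by holding the rod still in the gripper with its tip about 60 mm in front of the middle of the inspection camera's lens, the rod level and square across the camera's line of sight: the job ends while you are still holding it there, nothing is put down. Leave the other things on the table where they are.

Things in the scene. Friction and masses are not known exactly. Their poses are not given: they have to be found in the camera images.
- gauge_grip (a point): Gauge rod, lying level in the cradle: inside its square aluminium handle (110 mm long, 16 x 16 mm), on the rod's axis, a good place to grip; 50 mm from the handle's collar end, 60 mm from its free end. x runs along the rod from tip to handle end: the tip is 128 mm off on -x, the collar's tip-side face 58 mm off on -x. z is up at the start; the handle's flats face y and z.
- gauge_tip (a point): Centre of the end of the gauge rod's tip. The steel shank is 10 mm across and 70 mm long from collar to tip, its last 10 mm tapering to 5 mm; it lies on the handle's axis. Axes as gauge_grip.
- gauge_collar (a point): On the rod's axis, in the face of the collar that looks towards the tip. The collar is a steel disc 28 mm across, 8 mm thick, between shank and handle. Axes as gauge_grip.
- gauge: The whole gauge rod (loose, 105 to 210 g): shank, collar and handle on one straight axis, 188 mm long. Origin and axes as gauge_grip.
- cradle: Fixed: a black foot 190 x 60 x 10 mm with two open-topped forks 62 mm high that carry the rod, its axis 55 mm above the work surface; one under the shank, one under the handle's last 15 mm. Between them the handle is free all round; the rod lifts straight up. Origin on the work surface under the rod's axis, within 4 mm of below gauge_grip; x as the rod's.
- guide: Fixed tilted guide tube on a post. Origin: centre of the 14 mm hole in the outer face of its square aluminium flange (50 x 50 x 10 mm), 150 mm above the work surface. z points out along the bore: up at 35 degrees from level, roughly towards the robot. Behind the flange a black tube, 36 mm across, 20 mm bore, 90 mm deep from the flange face. The collar stops on the flange.
- viewer: Fixed inspection camera on a post: grey box 44 x 50 x 44 mm with a black round lens barrel 34 mm across, lens axis level, 200 mm above the work surface. Origin on the work surface; the lens looks along -y, its front glass 45 mm from the origin on -y. x is level and square across the line of sight; z up.
- view_point (a point): The reading point, in empty air: on the lens axis 60 mm in front of the glass, 200 mm above the work surface. Axes as viewer.
- screw_jar: Bystander, loose, not part of the job: small clear jar, 28 mm across, 35 mm tall. Origin at its underside.
- lens_ring: Bystander, loose, not part of the job: black lens ring lying flat, 40 mm across, 12 mm high. Origin at its underside.
- pedestal: Bystander, loose, not part of the job: steel pedestal standing upright, 25 mm across, 45 mm tall. Origin at its underside.
- hex_driver: Bystander, loose, not part of the job: driver with a black handle, 160 mm long, lying flat. Origin at its underside.
- lens_case: Bystander, loose, not part of the job: grey lens case, 60 x 60 x 25 mm. Origin at its underside.
- mirror: Bystander, loose, not part of the job: mirror mount on a post, 125 mm tall. Origin at its underside.
- fork_clamp: Bystander, loose, not part of the job: black two-pronged clamp, 77 x 30 x 10 mm, lying flat. Origin at its underside.
Things that resemble listed ones, but are neither listed nor needed, are in the scene too. What is shaped like the cradle but yellow is not meant.

How it is judged:
On the way, in this order (a step that is already met when the one before it is completed fails the run):
1. the gauge rod is lifted out of the cradle in the gripper (contact force between the fingers and gauge above 1 N and contact force between gauge and cradle below 0.05 N and distance of gauge_grip from where it was at the start of the episode above 0.03 m), for 0.1 s.
2. the rod is in the guide tube with its collar seated on the flange (within 3 mm, 4 mm sideways, 7 degrees) (x of gauge_collar in the frame of guide between -0.004 and 0.004 m and y of gauge_collar in the frame of guide between -0.004 and 0.004 m and z of gauge_collar in the frame of guide below 0.003 m and z of gauge_tip in the frame of guide below -0.06 m and angle between the x axis of gauge and the z axis of guide, either way round below 0.12 rad and contact force between the fingers and gauge above 1 N), for 0.2 s.
3. the rod is drawn right out of the guide tube, held in the gripper (contact force between the fingers and gauge above 1 N and z of gauge_tip in the frame of guide above 0.01 m and contact force between gauge and guide below 0.05 N), for 0.1 s.
At the end, for the whole second after the job is handed in: The rod is held still in the gripper and touches nothing else; its tip is within 25 mm of the reading point 60 mm in front of the lens; the rod is level within 7 degrees and square across the line of sight within 15 degrees (either way round) (contact force between the fingers and gauge above 1 N and distance between gauge_tip and view_point below 0.025 m and angle between gauge's own x axis and vertical between 1.451 and 1.691 rad and angle between the x axis of gauge and the x axis of viewer, either way round below 0.26 rad and linear speed of gauge below 0.02 m/s and angular speed of gauge below 0.15 rad/s and contact force between gauge and viewer below 0.05 N and contact force between gauge and guide below 0.05 N and contact force between gauge and cradle below 0.05 N); the arm keeps its last pose, push and grip.
It fails at once if a bystander is moved more than 30 mm (distance of any of screw_jar, lens_ring, pedestal, hex_driver, lens_case, mirror, fork_clamp from where it was at the start of the episode above 0.03 m).
It also fails if it takes over 58 s, if anything falls off the work surface, if the arm or the gripper's body presses on something with over 40 N, if the wrist force passes 120 N, or if a joint passes its speed limit or range.

## Working session

There is one attempt and no reset: what is moved stays moved. The work goes in short steps, Python scripts to look and compute and a tool call to move; the robot and the scene stay as the last step left them, time stands still between calls to the robot, and variables do not carry over. Pictures are saved under pics/ and viewed, and the job is handed in when it is done.

Besides the shell and the picture viewer there is one more tool, called after "Request:" as name(argument=value, ...), one argument or row to a line, values as JSON. jog_arm: Moves the arm, as the interface text tells. Its arguments: {"type":"object","properties":{"motion":{"type":"array","items":{"type":"array"}},"gripper":{"type":"number"},"squeeze":{"type":"number"}},"required":["motion"]}

```bash
ls; mkdir -p pics; python3 - <<'E'
from bench import env
import cv2,numpy as np,pickle
print(env.read_state(), env.hold_point_z)
d={}
for n in ["scene","side","wrist"]:
    c=env.capture(n); d[n]=c
    cv2.imwrite(f"pics/{n}0.png",c["pixels"][:,:,::-1])
    print(n,c["fx"],c["fy"],c["cx"],c["cy"],np.round(c["R"],4).tolist(),np.round(c["t"],4), "pos",-np.array(c["R"]).T@c["t"])
pickle.dump(d,open("cap0.pkl","wb"))
E
```

```text
pics
{'clock': 0.0, 'joint_pos': array([-3.33341967e-02,  3.79395475e-01,  1.73475803e+00,  3.13869064e-06,
        1.02847354e+00, -3.32674823e-02]), 'dq': array([-1.32891262e-03, -4.54814621e-06, -1.46757402e-04,  1.15905405e-03,
        5.07276904e-04, -2.44247060e-03]), 'joint_torque': array([ 6.45993277e-04, -7.63727903e+01, -4.34372771e+01,  6.49972307e-02,
        4.23743343e-02, -1.55693674e-04]), 'tool_pos': array([ 6.99624526e-01, -1.63894223e-05,  2.13308666e-01]), 'eef_rot': array([-0.500232  ,  0.50028473, -0.4997493 ,  0.4997337 ]), 'force': array([-0.0243912 , -0.42062184, -0.06803939]), 'wrist_torque': array([0.05986033, 0.0254482 , 0.00408507]), 'grip_width': 0.0912161023028315} 0.0188
scene 587.2951900951525 587.2951900951525 322.5250509978633 224.38960607062637 [[0.0418, 0.9991, -0.0045], [0.7864, -0.0357, -0.6167], [-0.6163, 0.0222, -0.7872]] [ 0.0057 -0.2864  1.8334] pos [ 1.35487941 -0.0566485   1.26669186]
side 609.4773059595021 609.4773059595021 334.74049408580413 240.7263588416243 [[0.9825, -0.1862, 0.0035], [-0.1283, -0.6906, -0.7118], [0.135, 0.6989, -0.7024]] [-0.4715  0.1437  1.3921] pos [ 0.29383791 -0.96147228  1.08173833]
wrist 373.8856351235502 373.8856351235502 322.70432685507285 234.73036470695084 [[1.0, 0.0001, -0.0017], [0.0006, -0.958, 0.2869], [-0.0016, -0.2869, -0.958]] [-0.7001 -0.0335  0.3926] pos [0.70072995 0.08061492 0.38450007]
```

View pics/scene0.png

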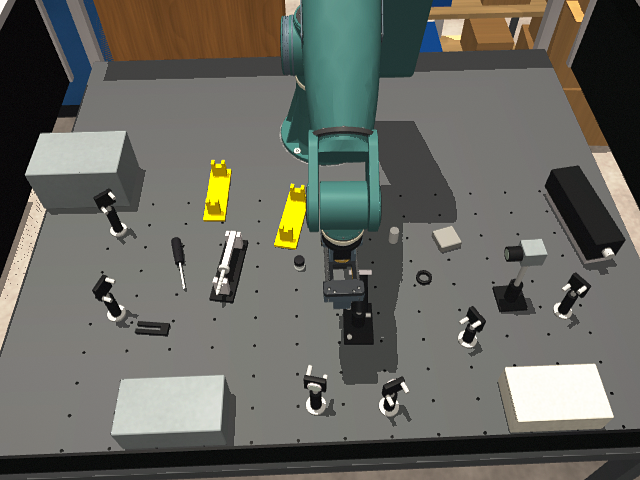

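View pics/side0.png

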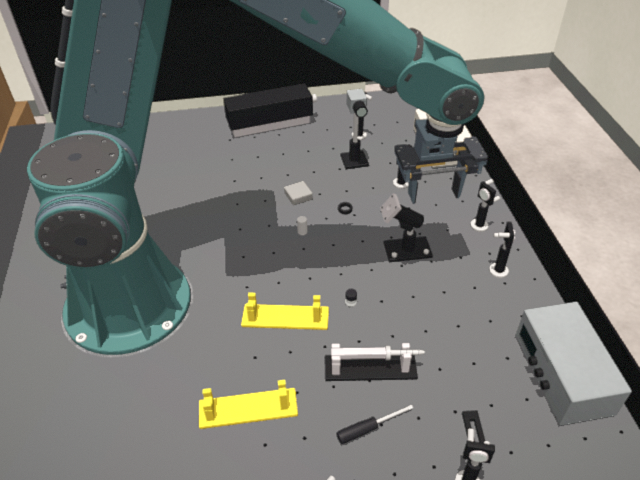

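View pics/wrist0.png

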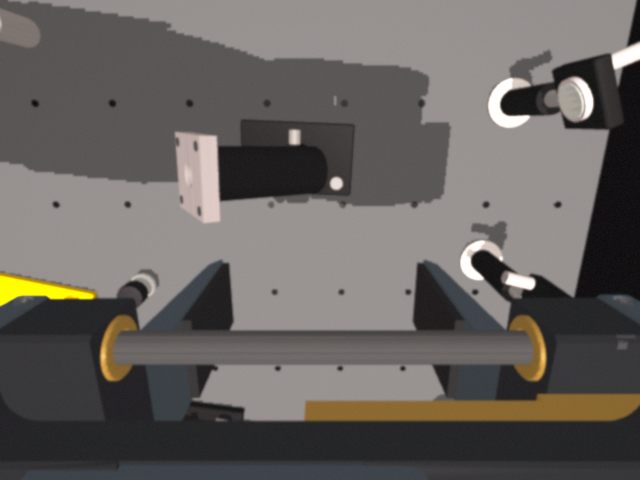

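```bash
cat > h.py <<'E'
import numpy as np,cv2,pickle
def ray(c,u,v):
    R=np.array(c["R"]);o=-R.T@np.array(c["t"])
    d=R.T@np.array([(u-c["cx"])/c["fx"],(v-c["cy"])/c["fy"],1]);return o,d/np.linalg.norm(d)
def onz(c,u,v,z):
    o,d=ray(c,u,v);return o+d*(z-o[2])/d[2]
def proj(c,X):
    p=np.array(c["R"])@np.asarray(X,float)+np.array(c["t"]);return np.array([c["fx"]*p[0]/p[2]+c["cx"],c["fy"]*p[1]/p[2]+c["cy"]])
def tri(*obs):
    A=np.zeros((3,3));b=np.zeros(3);L=[]
    for c,u,v in obs:
        o,d=ray(c,u,v);P=np.eye(3)-np.outer(d,d);A+=P;b+=P@o;L.append((o,P))
    X=np.linalg.solve(A,b);return X,[1000*np.linalg.norm(P@(X-o)) for o,P in L]
def crop(c,u0,u1,v0,v1,f,name):
    im=c["pixels"][v0:v1,u0:u1,::-1]
    im=cv2.resize(im,None,fx=f,fy=f,interpolation=cv2.INTER_CUBIC)
    for u in range((u0+9)//10*10,u1,10):
        cv2.line(im,((u-u0)*f,0),((u-u0)*f,4),(0,255,255),1)
        if u%20==0: cv2.putText(im,str(u),((u-u0)*f-8,14),0,.35,(0,255,255),1)
    for v in range((v0+9)//10*10,v1,10):
        cv2.line(im,(0,(v-v0)*f),(4,(v-v0)*f),(0,255,255),1)
        if v%20==0: cv2.putText(im,str(v),(6,(v-v0)*f+4),0,.35,(0,255,255),1)
    cv2.imwrite("pics/"+name,im)
E
python3 - <<'E'
from h import *
d=pickle.load(open("cap0.pkl","rb"))
crop(d["scene"],190,270,220,310,6,"c1.png")
crop(d["side"],310,440,320,400,6,"c2.png")
crop(d["scene"],320,390,250,350,6,"c3.png")
crop(d["side"],360,450,180,270,6,"c4.png")
crop(d["wrist"],150,380,90,240,3,"c5.png")
crop(d["scene"],480,560,220,320,6,"c6.png")
crop(d["side"],320,400,80,180,6,"c7.png")
E
```

```text
(no output)
```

View pics/c1.png

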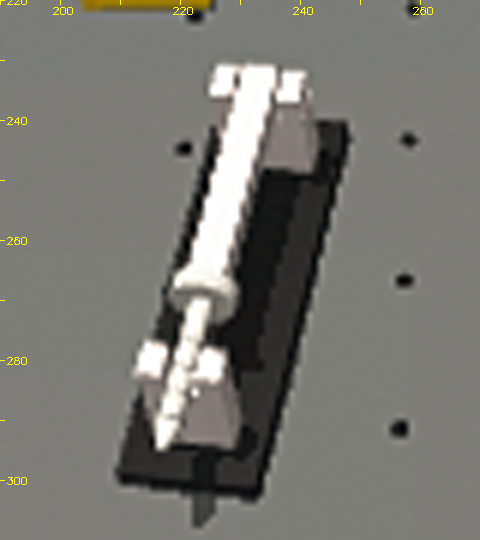

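View pics/c2.png

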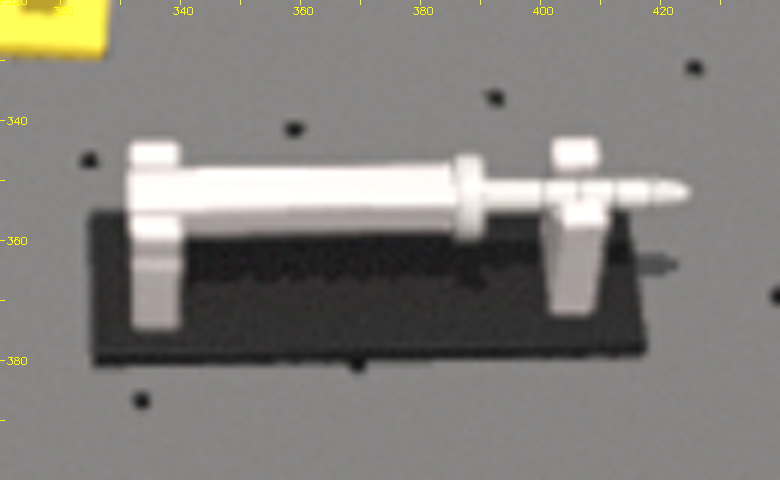

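View pics/c4.png

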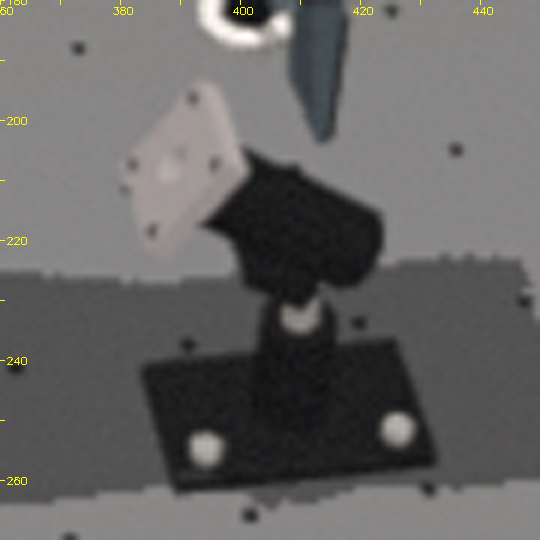

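View pics/c5.png

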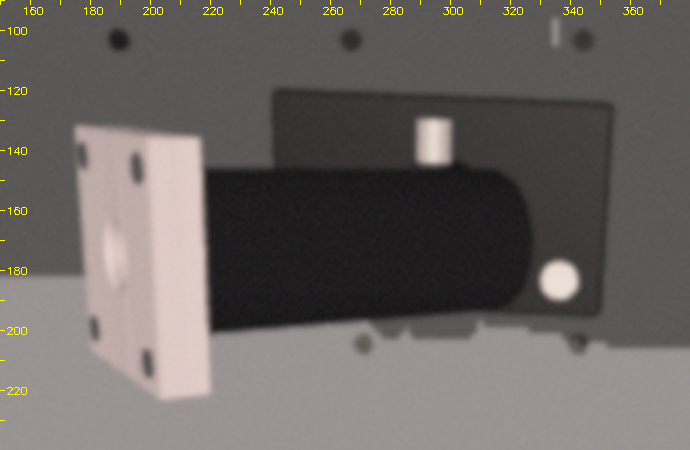

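View pics/c6.png

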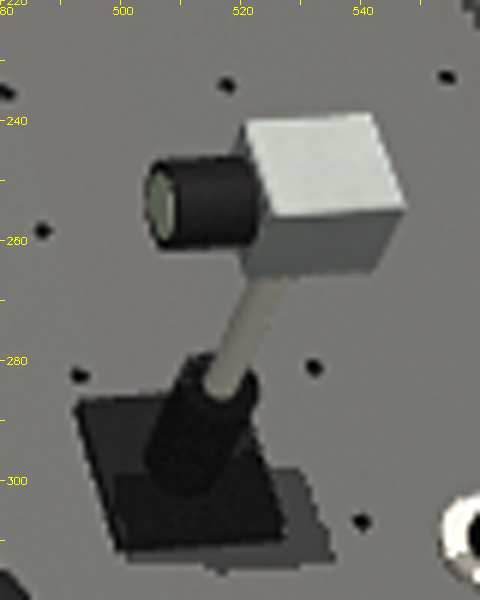

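View pics/c7.png

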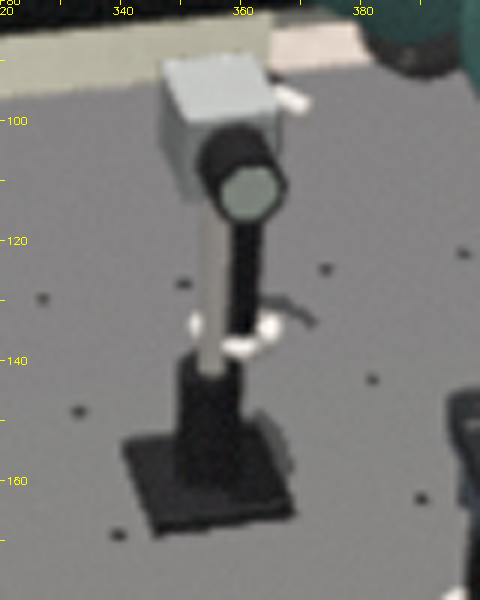

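```bash
python3 - <<'E'
from h import *
d=pickle.load(open("cap0.pkl","rb"));s,k,w=d["scene"],d["side"],d["wrist"]
np.set_printoptions(precision=4,suppress=True)
print("tip",tri((s,217,294),(k,424.5,351.5)), onz(s,217,294,.055),onz(k,424.5,351.5,.055))
print("collar",tri((s,224,267),(k,387,352)))
print("end side z.063",onz(k,331.5,347.5,.063),onz(k,331,355,.063), "scene z063",onz(s,229,231,.063),onz(s,236,231.5,.063))
print("hole",tri((k,388,208.5),(w,188,172)),onz(k,388,208.5,.15),onz(w,188,172,.15))
b=[(k,(392,196.5),w,(195.5,147.5)),(k,(396,207.5),w,(198.5,211)),(k,(385.5,218.5),w,(180.5,199.5)),(k,(382,207.5),w,(177.5,142))]
for a in b: print(tri((a[0],*a[1]),(a[2],*a[3])))
print("lens",tri((s,507,254),(k,361,112)),onz(s,507,254,.2),onz(k,361,112,.2))
for n in [(s,492,287),(s,499,311),(s,527,309)]: print("vbase",onz(*n,.01))
for n in [(k,320,153),(k,326,169),(k,349,165)]: print("vbase",onz(*n,.01))
for n in [(s,210,300),(s,233,303),(s,248,241)]: print("cradle",onz(*n,.01))
for n in [(k,325,355),(k,325.5,379),(k,417,378)]: print("cradle",onz(*n,.01))
# bystander positions
for n,u,v in [("jar",299,267),("ring",424,278),("ped",393,240),("case",447,240),("drv",180,265),("clampf",153,329)]: print(n,onz(s,u,v,0.0))
for n,u,v in [("drv",178,240),("drv",184,288),("mirr",315,405),("mirr2",390,405),("m3",468,340)]: print(n,onz(s,u,v,0.0))
E
```

```text
tip (array([ 0.6091, -0.2857,  0.0557]), [np.float64(2.127718669977865), np.float64(2.127718669977894)]) [ 0.6069 -0.2844  0.055 ] [ 0.6105 -0.2871  0.055 ]
collar (array([ 0.5334, -0.2736,  0.0575]), [np.float64(2.5980664675947263), np.float64(2.5980664675945495)])
end side z.063 [ 0.426  -0.2484  0.063 ] [ 0.4217 -0.2661  0.063 ] scene z063 [ 0.4233 -0.2649  0.063 ] [ 0.4257 -0.2468  0.063 ]
hole (array([0.6146, 0.0509, 0.1462]), [np.float64(0.35212808847294697), np.float64(0.3521280884729303)]) [0.613 0.047 0.15 ] [0.6163 0.0512 0.15  ]
(array([0.6273, 0.0674, 0.1665]), [np.float64(0.6906822439113183), np.float64(0.6906822439112722)])
(array([0.6261, 0.0299, 0.1659]), [np.float64(0.1804214711755793), np.float64(0.1804214711754518)])
(array([0.6039, 0.0307, 0.135 ]), [np.float64(0.04107085126703061), np.float64(0.04107085126698524)])
(array([0.6056, 0.0689, 0.1349]), [np.float64(0.4979572233448574), np.float64(0.4979572233449201)])
lens (array([0.6209, 0.3786, 0.1983]), [np.float64(0.4587330885889229), np.float64(0.45873308858910355)]) [0.6216 0.3783 0.2   ] [0.6204 0.3754 0.2   ]
vbase [0.5894 0.3946 0.01  ]
vbase [0.658  0.3965 0.01  ]
vbase [0.6555 0.4659 0.01  ]
vbase [0.5255 0.4725 0.01  ]
vbase [0.5294 0.3947 0.01  ]
vbase [0.5975 0.401  0.01  ]
cradle [ 0.5957 -0.309   0.01  ]
cradle [ 0.6067 -0.2517  0.01  ]
cradle [ 0.4182 -0.2217  0.01  ]
cradle [ 0.4159 -0.2276  0.01  ]
cradle [ 0.4067 -0.2853  0.01  ]
cradle [ 0.5905 -0.3173  0.01  ]
jar [ 0.5007 -0.0877 -0.    ]
ring [ 0.5488  0.2308 -0.    ]
ped [0.425  0.1657 0.    ]
case [0.4315 0.3102 0.    ]
drv [ 0.4806 -0.3971  0.    ]
clampf [ 0.6644 -0.4421  0.    ]
drv [ 0.3989 -0.4112  0.    ]
drv [ 0.5515 -0.3794 -0.    ]
mirr [ 0.8686 -0.0587  0.    ]
mirr2 [0.8758 0.1067 0.    ]
m3 [0.7267 0.3091 0.    ]
```

Request:
jog_arm(
  motion=[
    [[30, 0, 0], -10.2],
    [[30, 0, 0], -10.2],
    [[30, 0, 0], -10.2],
    [[30, 0, 0], -10.2],
    [[0, 0, 0], -10.2],
    [[0, 0, 0], -10.2],
    [[0, 0, 0], -10.2],
    [[0, 0, 0], -10.2],
  ],
  gripper=91,
  squeeze=20,
)

```text
clock: 1.15
tool_pos: [0.731, -0.1167, 0.2108]
eef_rot: [-0.706, 0.038, -0.034, 0.706]
force: [-0.4, -0.1, -0.7]
grip_width: 0.0911
```

```bash
cat > nav.py <<'E'
from bench import env
import numpy as np,sys
from scipy.spatial.transform import Rotation as Ro
np.set_printoptions(precision=4,suppress=True)
def go(target,heading,grasp=True):
    s=env.read_state();R=Ro.from_quat(s["eef_rot"]).as_matrix()
    p=s["tool_pos"]-(R[:,1]*env.hold_point_z if grasp else 0)
    h=np.degrees(np.arctan2(R[1,0],R[0,0]))
    print("t",s["clock"],"grasp pt",p,"heading",h,"down",R[:,1],"F",s["force"],"M",s["wrist_torque"],"w",s["grip_width"])
    print("shift tool mm",1000*R.T@(np.array(target)-p),"turn",h-heading)
    # as seen after the turn
    a=Ro.from_rotvec([0,np.radians(h-heading),0]).as_matrix();R2=R@a
    print("shift after turn",1000*R2.T@(np.array(target)-p))
if __name__=="__main__":
    v=[float(a) for a in sys.argv[1:5]];go(v[:3],v[3])
E
python3 nav.py 0.482 -0.266 0.055 -9
```

```text
t 1.15 grasp pt [ 0.7311 -0.1167  0.2296] heading -5.819792968267264 down [-0.0048  0.0007 -1.    ] F [-0.3973 -0.0697 -0.7098] M [ 0.0407 -0.0653  0.0311] w 0.09113667715437676
shift tool mm [-231.8571  175.6344 -173.7814] turn 3.180207031732736
shift after turn [-221.8593  175.6344 -186.3764]
```

Request:
jog_arm(
  motion=[
    [[0, 0, 0], 3.2],
    [[-37, 0, -31], 0],
    [[-37, 0, -31], 0],
    [[-37, 0, -31], 0],
    [[-37, 0, -31], 0],
    [[-37, 15, -31], 0],
    [[-37, 30, -31], 0],
    [[0, 20, 0], 0],
    [[0, 0, 0], 0],
  ],
)

```text
clock: 2.28
tool_pos: [0.4741, -0.2697, 0.144]
eef_rot: [-0.705, 0.057, -0.053, 0.705]
force: [0.2, -0.7, 0.1]
grip_width: 0.0907
```

```bash
python3 nav.py 0.482 -0.266 0.055 -9; python3 - <<'E'
from h import *
from bench import env
d={n:env.capture(n) for n in ["wrist","scene","side"]}
pickle.dump(d,open("cap1.pkl","wb"))
cv2.imwrite("pics/w1.png",d["wrist"]["pixels"][:,:,::-1])
E
```

```text
t 2.275 grasp pt [ 0.4742 -0.2697  0.1628] heading -8.874699671174579 down [-0.0058  0.0009 -1.    ] F [ 0.2261 -0.6667  0.1327] M [ 0.131  -0.0464  0.033 ] w 0.0906815736559497
shift tool mm [  7.7886 107.7948   4.8975] turn 0.1253003288254213
shift after turn [  7.7778 107.7948   4.9145]
```

View pics/w1.png

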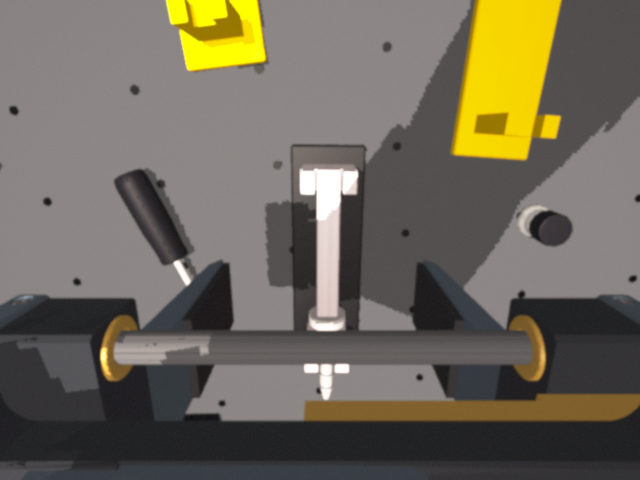

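```bash
python3 - <<'E'
from h import *
d=pickle.load(open("cap1.pkl","rb"));w=d["wrist"]
np.set_printoptions(precision=4,suppress=True)
print(onz(w,328,168,.06),onz(w,326,398,.055),onz(w,327,320,.06))
E
```

```text
[ 0.4235 -0.2589  0.06  ] [ 0.611 -0.289  0.055] [ 0.5368 -0.2769  0.06  ]
```

Request:
jog_arm(
  motion=[
    [[4, 27, 2.5], 0],
    [[4, 27, 2.5], 0],
    [[0, 27, 0], 0],
    [[0, 27, 0], 0],
    [[0, 0, 0], 0],
  ],
)

```text
clock: 3.05
tool_pos: [0.4907, -0.2669, 0.0402]
eef_rot: [0.707, -0.051, 0.055, -0.703]
force: [0.7, -0.2, 0.7]
grip_width: 0.0911
```

```bash
python3 nav.py 0.482 -0.266 0.055 -9
```

```text
t 3.05 grasp pt [ 0.4906 -0.2668  0.059 ] heading -8.570851226244855 down [ 0.0047 -0.0054 -1.    ] F [ 0.686  -0.202   0.6724] M [ 0.1409 -0.0503 -0.0152] w 0.09105442623583143
shift tool mm [-8.6179  3.9848 -0.4925] turn 0.42914877375514493
shift after turn [-8.614   3.9848 -0.557 ]
```

Request:
jog_arm(
  motion=[
    [[-8, 4, 0], 0.5],
    [[0, 0, 0], 0],
    [[0, 0, 0], 0],
    [[0, 0, 0], 0],
    [[0, 0, 0], 0],
    [[0, 0, 0], 0],
    [[0, 0, 0], 0],
    [[0, 0, 0], 0],
  ],
  gripper=0,
  squeeze=15,
)

```text
clock: 4.05
tool_pos: [0.4848, -0.2667, 0.0401]
eef_rot: [0.708, -0.052, 0.059, -0.702]
force: [0.1, -0.3, 1.5]
grip_width: 0.016
```

```bash
python3 nav.py 0.482 -0.266 0.055 -9
```

```text
t 4.05 grasp pt [ 0.4846 -0.2666  0.0589] heading -9.064108179209182 down [ 0.0094 -0.0084 -0.9999] F [ 0.0752 -0.2635  1.5236] M [0.0171 0.0726 0.0825] w 0.016032600342134794
shift tool mm [-2.6845  3.8577  0.1923] turn -0.06410817920918177
shift after turn [-2.6843  3.8577  0.1953]
```

Request:
jog_arm(
  motion=[
    [[0, -20, 0], 0],
    [[0, -30, 0], 0],
    [[0, -40, 0], 0],
    [[0, -40, 0], 0],
    [[0, -20, 0], 0],
    [[0, 0, 0], 0],
  ],
)

```text
clock: 4.8
tool_pos: [0.4826, -0.265, 0.2001]
eef_rot: [0.708, -0.052, 0.06, -0.702]
force: [-0.6, -0.7, -2.0]
grip_width: 0.0156
```

```bash
python3 nav.py 0.482 -0.266 0.055 -9;  python3 - <<'E'
from h import *
from bench import env
d={n:env.capture(n) for n in ["wrist","scene","side"]}
pickle.dump(d,open("cap2.pkl","wb"))
cv2.imwrite("pics/s2.png",d["side"]["pixels"][:,:,::-1])
cv2.imwrite("pics/w2.png",d["wrist"]["pixels"][:,:,::-1])
E
```

```text
t 4.8 grasp pt [ 0.4824 -0.2648  0.2188] heading -9.066295905300771 down [ 0.01   -0.0087 -0.9999] F [-0.6495 -0.744  -2.0332] M [ 0.182  -0.0343  0.0032] w 0.015648611152816735
shift tool mm [ -2.0704 163.8412  -0.0975] turn -0.06629590530077145
shift after turn [ -2.0705 163.8412  -0.0951]
```

View pics/s2.png

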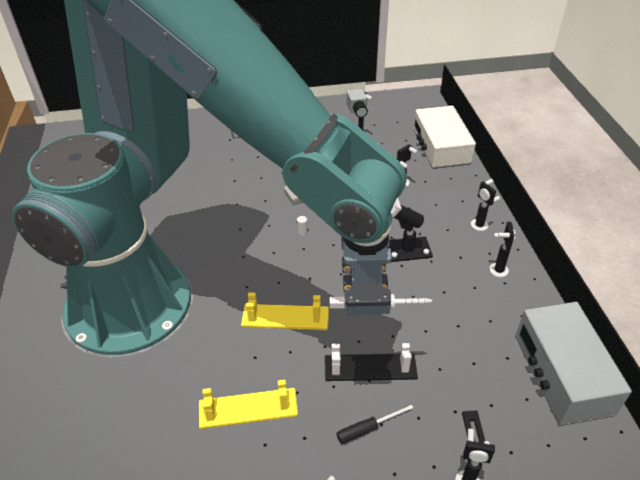

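View pics/w2.png

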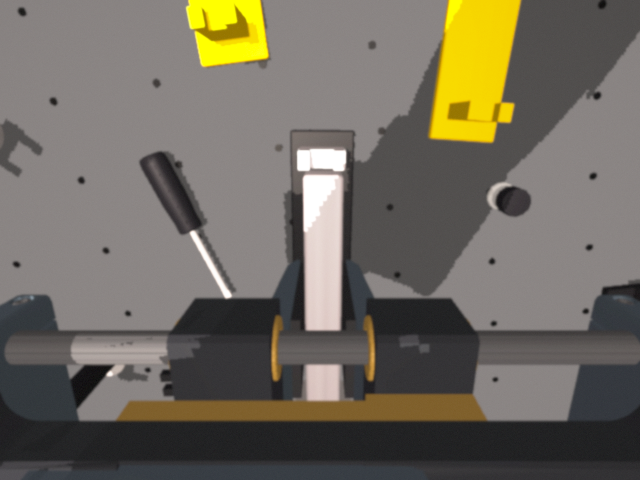

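```bash
python3 - <<'E'
from h import *
d=pickle.load(open("cap2.pkl","rb"))
crop(d["scene"],320,390,240,350,5,"c8.png")
crop(d["side"],375,440,180,265,8,"c9.png")
E
```

```text
(no output)
```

View pics/c8.png

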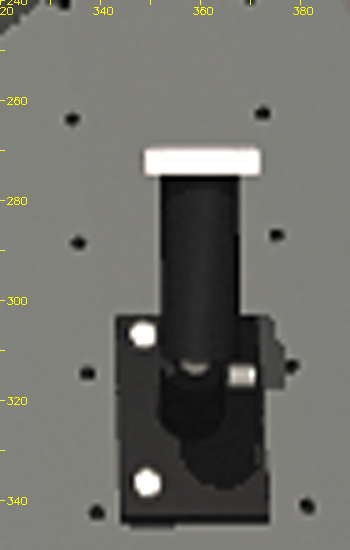

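View pics/c9.png

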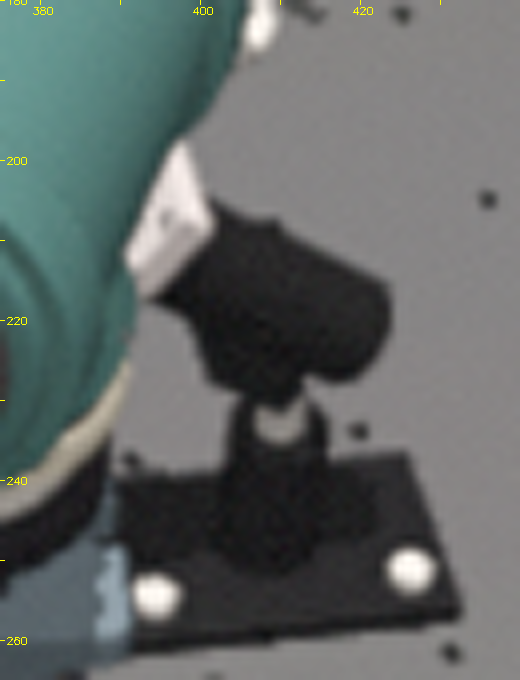

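```bash
cat > guide.py <<'E'
from h import *
from scipy.optimize import least_squares
d=pickle.load(open("cap0.pkl","rb"));s=pickle.load(open("cap2.pkl","rb"))["scene"];k,w=d["side"],d["wrist"]
def frame(p):
    a=p[2];t=np.radians(35)
    z=np.array([-np.cos(t)*np.cos(a),-np.cos(t)*np.sin(a),np.sin(t)])
    lat=np.array([-np.sin(a),np.cos(a),0]);up=np.cross(z,lat)
    if up[2]<0: up=-up
    return z,lat,up
bol=[(1,1,(392,196.5),(195.5,147.5)),(-1,1,(396,207.5),(198.5,211)),(-1,-1,(385.5,218.5),(180.5,199.5)),(1,-1,(382,207.5),(177.5,142))]
def res(p,full=False):
    z,lat,up=frame(p);o=np.array([p[0],p[1],.15]);b=p[3];r=[]
    for i,j,a,c in bol:
        X=o+lat*i*b+up*j*b
        r+=list(proj(k,X)-a)+list(proj(w,X)-c)
    r+=list(proj(k,o)-(388,208.5))+list(proj(w,o)-(188,172))
    # scene flange top corners (lateral) and tube axis
    e1=proj(s,o+up*.025+lat*.025-z*.005);e2=proj(s,o+up*.025-lat*.025-z*.005)
    r+=[e1[0]-372,e2[0]-348.8]
    r+=[proj(s,o-z*.02)[0]-360.2, proj(s,o-z*.08)[0]-360.0]
    return np.array(r)
f=least_squares(res,[.615,.05,0,.019],loss="soft_l1")
if __name__=="__main__":
    np.set_printoptions(precision=3,suppress=True)
    print(f.x,np.degrees(f.x[2]));print(res(f.x))
    z,l,u=frame(f.x);print(z)
E
python3 guide.py
```

```text
[ 0.616  0.049 -0.041  0.019] -2.36528459310891
[ 0.266  0.32  -0.38  -1.484 -0.201  0.065  0.174 -0.452  0.075  0.05
  0.738 -0.509  0.281  0.247 -0.163 -0.241  0.929 -0.843 -0.419  2.785
 -2.411 -1.603 -2.399 -2.035]
[-0.818  0.034  0.574]
```

Request:
jog_arm(
  motion=[
    [[0, 0, 0], -6.7],
    [[0, 0, -20], 0],
    [[0, 0, -40], 0],
    [[0, 0, -55], 0],
    [[0, 0, -55], 0],
    [[0, 0, -55], 0],
    [[0, 0, -55], 0],
    [[0, 0, -25], 0],
    [[0, 0, 0], 0],
  ],
)

```text
clock: 6.08
tool_pos: [0.4612, -0.5834, 0.187]
eef_rot: [-0.706, 0.021, -0.018, 0.707]
force: [0.7, -0.4, -2.7]
grip_width: 0.0162
```

```bash
python3 nav.py 0.468 0.056 0.150 -2.4
```

```text
t 6.075 grasp pt [ 0.4613 -0.5834  0.2058] heading -3.18965828761678 down [-0.0035  0.002  -1.    ] F [ 0.7311 -0.4081 -2.7294] M [ 0.1705 -0.0181  0.0289] w 0.016168004838358462
shift tool mm [-28.6412  57.0263 638.7294] turn -0.7896582876167799
shift after turn [-19.8357  57.0263 639.0634]
```

Request:
jog_arm(
  motion=[
    [[0, -10, 50], 0],
    [[0, -4, 62], 0],
    [[0, -2, 62], 0],
    [[0, 0, 62], 0],
    [[0, 0, 62], 0],
    [[0, 0, 62], 0],
    [[0, 0, 62], 0],
    [[0, 0, 62], 0],
    [[0, 0, 62], 0],
    [[0, 0, 62], 0],
    [[0, 0, 20], 0],
    [[0, 0, 0], -0.8],
  ],
)

```text
clock: 7.58
tool_pos: [0.4934, 0.0523, 0.1987]
eef_rot: [-0.704, 0.025, -0.017, 0.709]
force: [0.9, -0.8, -1.7]
grip_width: 0.0162
```

```bash
python3 nav.py 0.468 0.056 0.150 -2.4
```

```text
t 7.575 grasp pt [0.4936 0.0522 0.2175] heading -3.3574722095828693 down [-0.0111  0.0069 -0.9999] F [ 0.926  -0.848  -1.7326] M [ 0.1217  0.0228 -0.0246] w 0.016216296861106753
shift tool mm [-24.9996  67.8035   1.8696] turn -0.9574722095828694
shift after turn [-24.9648  67.8035   2.2871]
```

Request:
jog_arm(
  motion=[
    [[-28, 0, 0], -1],
    [[0, 22, 0], 0],
    [[0, 22, 0], 0],
    [[0, 20, 0], 0],
    [[0, 0, 0], 0],
    [[0, 0, 0], 0],
  ],
)

```text
clock: 8.32
tool_pos: [0.4621, 0.0501, 0.1328]
eef_rot: [-0.705, 0.02, -0.011, 0.709]
force: [0.1, 0.3, -1.9]
grip_width: 0.0157
```

```bash
python3 nav.py 0.468 0.056 0.150 -2.4;  python3 - <<'E'
from h import *
from bench import env
d={n:env.capture(n) for n in ["wrist","scene","side"]}
pickle.dump(d,open("cap3.pkl","wb"))
crop(d["side"],300,430,170,270,6,"s3.png")
crop(d["wrist"],0,640,0,480,1,"w3.png")
crop(d["scene"],300,420,200,350,4,"sc3.png")
E
```

```text
t 8.325 grasp pt [0.4623 0.05   0.1516] heading -2.567579012057054 down [-0.0129  0.0064 -0.9999] F [ 0.0564  0.263  -1.945 ] M [ 0.0416 -0.0157 -0.0106] w 0.015696055411465324
shift tool mm [5.4233 1.5514 6.2678] turn -0.16757901205705394
shift after turn [5.4416 1.5514 6.2519]
```

View pics/s3.png

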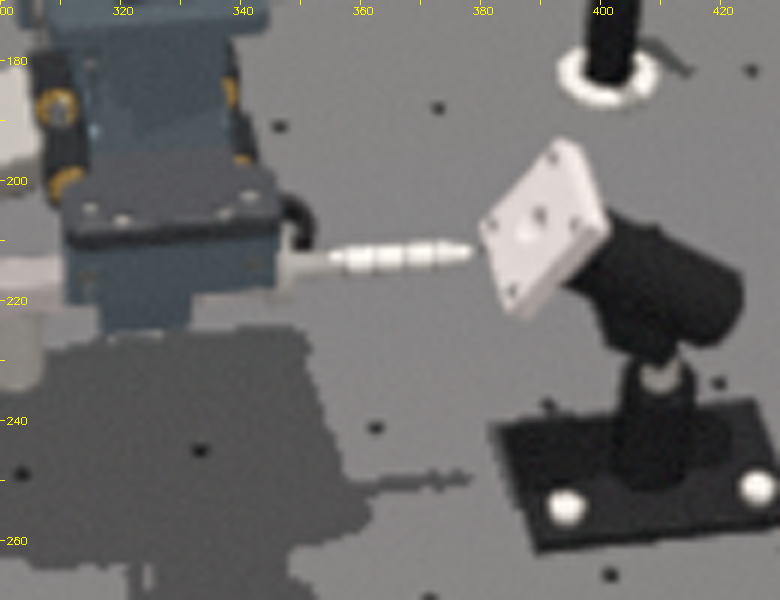

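View pics/w3.png

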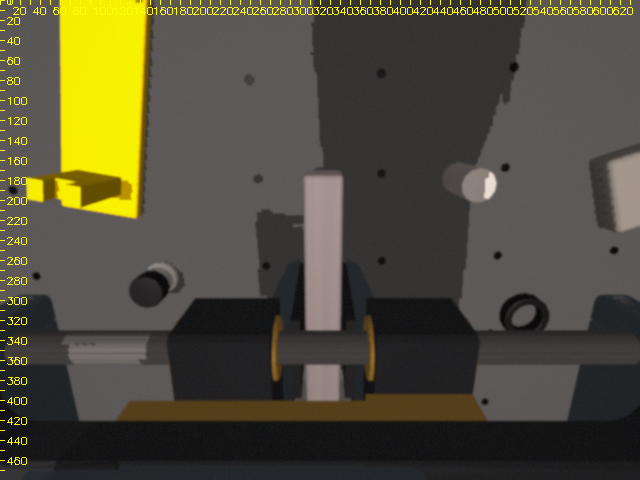

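View pics/sc3.png

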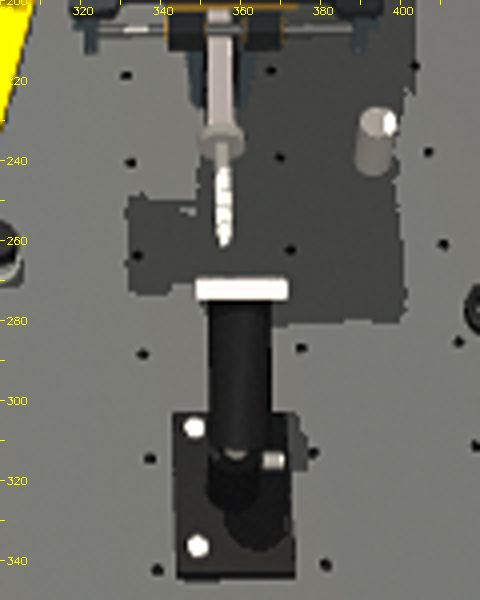

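```bash
python3 - <<'E'
from h import *
np.set_printoptions(precision=4,suppress=True)
d=pickle.load(open("cap3.pkl","rb"));s,k=d["scene"],d["side"]
print("tip",tri((s,355.7,261),(k,378.5,211.5)))
for z in (.148,.150,.1516): print(z,onz(s,355.7,261,z),onz(k,378.5,211.5,z))
print("hole side",onz(k,388.8,207,.15), onz(k,388,208.5,.15))
# scene y of flange center at top edge z~.167
print("flange scene",onz(s,360.3,272.5,.1676),onz(s,349,270,.17),onz(s,372,270,.17))
print("collar",onz(s,355.5,235,.15))
E
```

```text
tip (array([0.5897, 0.0462, 0.1463]), [np.float64(1.1796127391929045), np.float64(1.1796127391929714)])
0.148 [0.5897 0.0469 0.148 ] [0.5897 0.0431 0.148 ]
0.15 [0.5911 0.0467 0.15  ] [0.5891 0.0409 0.15  ]
0.1516 [0.5922 0.0465 0.1516] [0.5886 0.0392 0.1516]
hole side [0.6161 0.0517 0.15  ] [0.613 0.047 0.15 ]
flange scene [0.6346 0.0529 0.1676] [0.6284 0.028  0.17  ] [0.6307 0.0793 0.17  ]
collar [0.5163 0.0519 0.15  ]
```

Request:
jog_arm(
  motion=[
    [[4, -1, 7], 0],
    [[6, 0, 0], 0],
    [[5, 0, 0], 0],
    [[0, 0, 0], 0],
  ],
)

```text
clock: 8.98
tool_pos: [0.4797, 0.0575, 0.1351]
eef_rot: [-0.705, 0.019, -0.012, 0.709]
force: [-0.1, -0.5, -1.4]
grip_width: 0.016
```

```bash
cat > look.py <<'E'
from h import *
from bench import env
import sys
n=sys.argv[1]
d={q:env.capture(q) for q in ["scene","side"]}
pickle.dump(d,open(f"cap{n}.pkl","wb"))
u,v=int(sys.argv[2]),int(sys.argv[3]);a,b=int(sys.argv[4]),int(sys.argv[5])
A=cv2
crop(d["side"],u-50,u+50,v-40,v+40,7,"_a.png");crop(d["scene"],a-35,a+35,b-40,b+40,7,"_b.png")
x=cv2.imread("pics/_a.png");y=cv2.imread("pics/_b.png")
z=np.hstack([x,y]);cv2.imwrite(f"pics/l{n}.png",cv2.resize(z,None,fx=.67,fy=.67,interpolation=cv2.INTER_AREA))
E
python3 nav.py 0.496 0.056 0.153 -2.4; python3 look.py 4 380 208 358 265
```

```text
t 8.975 grasp pt [0.4799 0.0574 0.1539] heading -2.515250286454278 down [-0.0098  0.0066 -0.9999] F [-0.1447 -0.4622 -1.3991] M [ 0.1598 -0.0392 -0.0265] w 0.016000212214129866
shift tool mm [16.1202  0.7214 -0.6625] turn -0.11525028645427815
shift after turn [16.1188  0.7214 -0.6949]
```

View pics/l4.png

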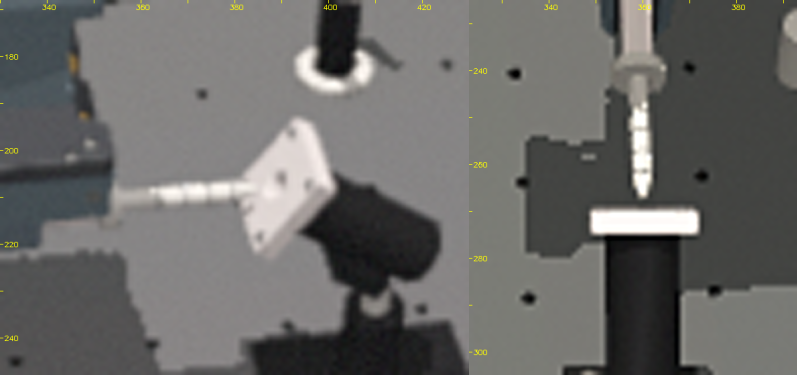

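Request:
jog_arm(
  motion=[
    [[6, 1, 0.5], 0],
    [[6, 1, 0], 0],
    [[3, 0, 0], 0],
    [[0, 0, 0], 0],
  ],
)

```text
clock: 9.57
tool_pos: [0.495, 0.0571, 0.1325]
eef_rot: [-0.705, 0.02, -0.012, 0.709]
force: [-1.0, -0.4, -0.2]
grip_width: 0.016
```

```bash
python3 nav.py 0.496 0.056 0.153 -2.4; python3 look.py 5 385 208 360 268
```

```text
t 9.575 grasp pt [0.4952 0.057  0.1513] heading -2.534040703663542 down [-0.0108  0.0065 -0.9999] F [-1.05   -0.4167 -0.1776] M [-0.0211 -0.0967 -0.006 ] w 0.016024714255506303
shift tool mm [ 0.8632 -1.6886 -0.9681] turn -0.13404070366354226
shift after turn [ 0.861  -1.6886 -0.9701]
```

View pics/l5.png

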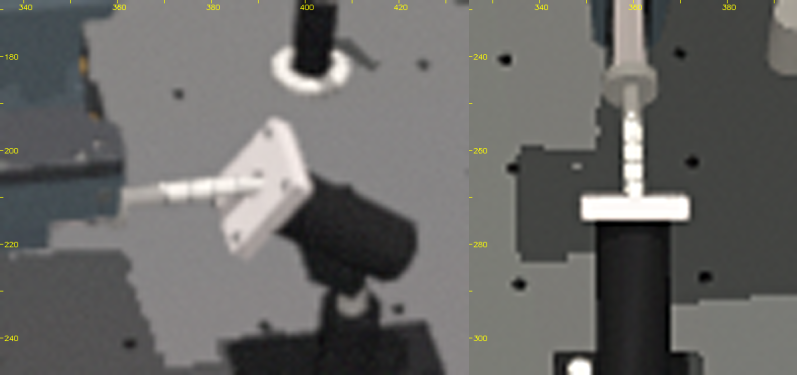

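Request:
jog_arm(
  motion=[
    [[1, -5, 0], 0],
    [[1, -5, 0], 0],
    [[2, -5, 0], 0],
    [[0, 0, 0], 0],
  ],
  squeeze=10,
)

```text
clock: 10.18
tool_pos: [0.4984, 0.0568, 0.1484]
eef_rot: [-0.705, 0.02, -0.011, 0.709]
force: [-0.4, -0.6, -3.1]
grip_width: 0.0158
```

```bash
python3 nav.py 0.496 0.056 0.153 -2.4; python3 look.py 6 385 208 360 268
```

```text
t 10.175 grasp pt [0.4986 0.0567 0.1672] heading -2.5290478541500345 down [-0.0121  0.0064 -0.9999] F [-0.4206 -0.5699 -3.0708] M [ 0.0535 -0.021  -0.019 ] w 0.01581699185793343
shift tool mm [-2.3735 14.2439 -0.9216] turn -0.1290478541500346
shift after turn [-2.3756 14.2439 -0.9162]
```

View pics/l6.png

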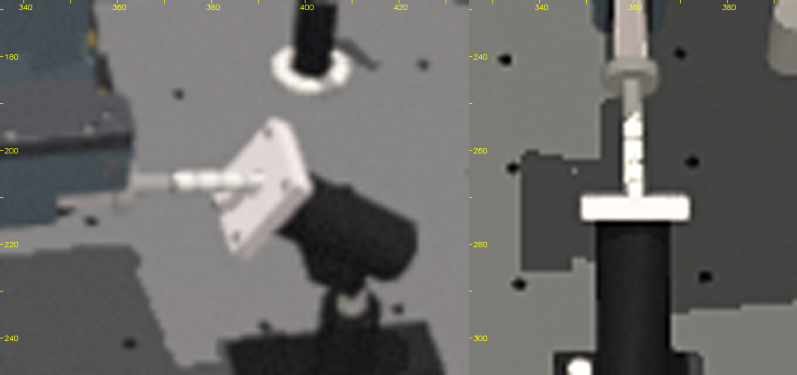

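Request:
jog_arm(
  motion=[
    [[2, -7, 0], 0],
    [[2, -7, 0], 0],
    [[3, -7, 0], 0],
    [[3, -7, 0], 0],
    [[0, 0, 0], 0],
  ],
)

```text
clock: 10.9
tool_pos: [0.5093, 0.0561, 0.1781]
eef_rot: [-0.705, 0.02, -0.011, 0.709]
force: [0.6, -0.6, -2.6]
grip_width: 0.0158
```

```bash
python3 nav.py 0.496 0.056 0.153 -2.4; python3 look.py 7 385 208 360 268
```

```text
t 10.9 grasp pt [0.5096 0.056  0.1969] heading -2.5279181424111083 down [-0.0123  0.0064 -0.9999] F [ 0.6326 -0.5681 -2.6227] M [ 0.1646  0.0108 -0.0058] w 0.015787210482619888
shift tool mm [-12.993   44.0629  -0.8838] turn -0.12791814241110844
shift after turn [-12.995   44.0629  -0.8547]
```

View pics/l7.png

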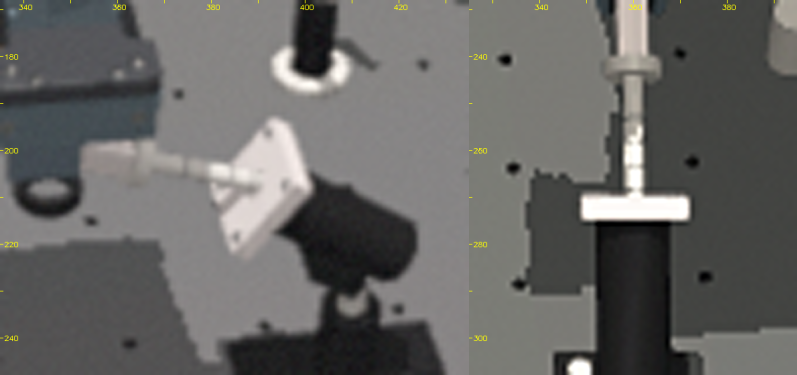

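Request:
jog_arm(
  motion=[
    [[5, -7.5, 0], 0],
    [[5, -7.5, 0], 0],
    [[5, -7, 0], 0],
    [[0, 0, 0], 0],
  ],
)

```text
clock: 11.5
tool_pos: [0.5251, 0.0553, 0.2007]
eef_rot: [-0.705, 0.02, -0.011, 0.709]
force: [-0.5, -0.6, -2.1]
grip_width: 0.0159
```

```bash
python3 nav.py 0.5242 0.054 0.2193 -2.4; python3 look.py 8 385 208 360 268
```

```text
t 11.5 grasp pt [0.5254 0.0551 0.2195] heading -2.523278423230933 down [-0.0136  0.0062 -0.9999] F [-0.4931 -0.5803 -2.1375] M [ 0.0687 -0.0265 -0.0383] w 0.015865427998129872
shift tool mm [-1.1502  0.1872 -1.1904] turn -0.12327842323093297
shift after turn [-1.1528  0.1872 -1.188 ]
```

View pics/l8.png

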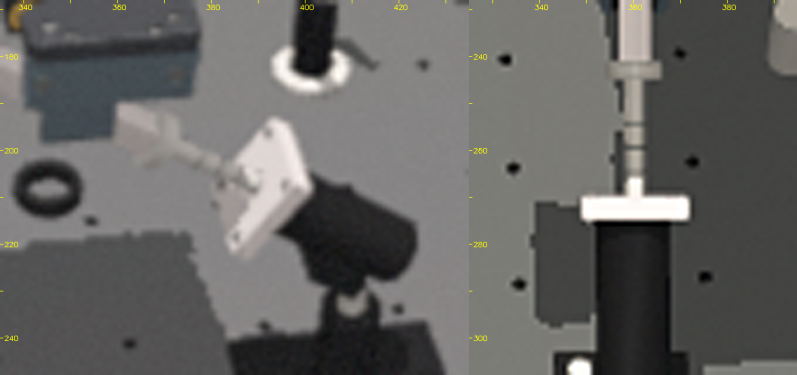

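Request:
jog_arm(
  motion=[
    [[5, 3.5, 0], 0],
    [[5, 3.5, 0], 0],
    [[5, 3.5, 0], 0],
    [[5, 3.5, 0], 0],
    [[0, 0, 0], 0],
  ],
  squeeze=15,
)

```text
clock: 12.22
tool_pos: [0.5456, 0.0545, 0.184]
eef_rot: [-0.705, 0.021, -0.01, 0.709]
force: [0.4, -0.4, -2.4]
grip_width: 0.0157
```

```bash
python3 nav.py 0.5725 0.052 0.1855 -2.4; python3 look.py 9 385 208 360 268
```

```text
t 12.225 grasp pt [0.5459 0.0544 0.2028] heading -2.513873300745088 down [-0.015   0.0063 -0.9999] F [ 0.3869 -0.3662 -2.3751] M [ 0.1078 -0.0288 -0.0294] w 0.01568291135640867
shift tool mm [26.9605 16.835  -1.3442] turn -0.11387330074508828
shift after turn [26.9578 16.835  -1.3977]
```

View pics/l9.png

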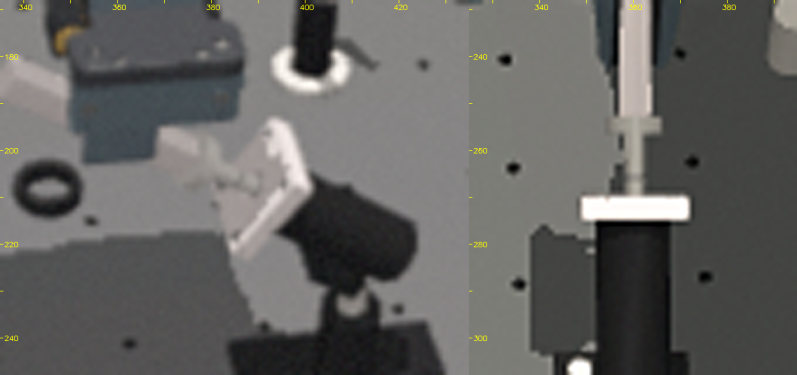

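Request:
jog_arm(
  motion=[
    [[5, 3.3, -0.2], 0],
    [[5, 3.3, -0.2], 0],
    [[5, 3.3, -0.2], 0],
    [[5, 3.3, -0.2], 0],
    [[0, 0, 0], 0],
  ],
)

```text
clock: 12.95
tool_pos: [0.5667, 0.0528, 0.17]
eef_rot: [-0.705, 0.021, -0.01, 0.709]
force: [-0.8, 0.1, -1.5]
grip_width: 0.016
```

```bash
python3 nav.py 0.5725 0.052 0.1855 -2.4; python3 look.py 10 385 208 360 268
```

```text
t 12.95 grasp pt [0.5669 0.0527 0.1888] heading -2.517847715265665 down [-0.0143  0.0064 -0.9999] F [-0.7972  0.0868 -1.4783] M [ 0.132  -0.0876 -0.0049] w 0.016032983915748516
shift tool mm [ 5.6433  3.1842 -0.4677] turn -0.11784771526566518
shift after turn [ 5.6423  3.1842 -0.4793]
```

View pics/l10.png

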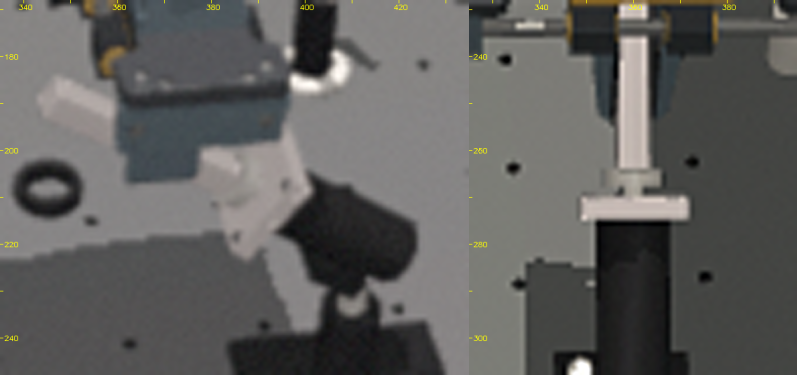

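Nearly seated, about 5–7 mm left. Pushing on gently to contact.

Request:
jog_arm(
  motion=[
    [[2.5, 1.7, 0], 0],
    [[2.5, 1.7, 0], 0],
    [[2, 1.4, 0], 0],
  ],
)

```text
clock: 13.42
tool_pos: [0.5721, 0.0527, 0.1658]
eef_rot: [-0.705, 0.022, -0.009, 0.709]
force: [-15.2, 0.9, 15.2]
grip_width: 0.016
```

Request:
jog_arm(
  motion=[
    [[2, 1.4, 0], 0],
    [[2, 1.4, 0], 0],
  ],
)

```text
clock: 13.68
tool_pos: [0.5739, 0.0526, 0.1636]
eef_rot: [-0.705, 0.024, -0.007, 0.709]
force: [-14.0, 0.1, 14.6]
grip_width: 0.0158
```

```bash
python3 nav.py 0.5725 0.052 0.1855 -2.4; python3 look.py 11 385 208 360 268
```

```text
t 13.675 grasp pt [0.5743 0.0525 0.1824] heading -2.5071825621113453 down [-0.0241  0.0064 -0.9997] F [-13.9967   0.0855  14.5746] M [ 0.1311  2.4744 -0.0226] w 0.015791025882491008
shift tool mm [-1.8631 -3.0543 -0.5444] turn -0.10718256211134536
shift after turn [-1.8641 -3.0543 -0.5409]
```

View pics/l11.png

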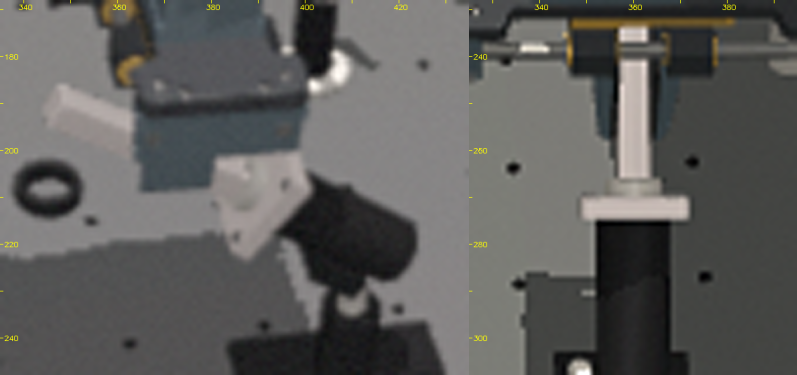

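Request:
jog_arm(
  motion=[
    [[0, 0, 0], 0],
    [[0.5, 0.3, 0], 0],
    [[0, 0, 0], 0],
    [[0, 0, 0], 0],
  ],
)

```text
clock: 14.28
tool_pos: [0.5738, 0.0526, 0.1637]
eef_rot: [-0.705, 0.025, -0.006, 0.709]
force: [-2.8, -0.4, 1.6]
grip_width: 0.0156
```

```bash
cat > ov.py <<'E'
from h import *
import sys
from guide import frame,f
def overlay(n,tilt,col=None,name="ov.png",yoff=0.0015):
    d=pickle.load(open(f"cap{n}.pkl","rb"));out=[]
    p=f.x.copy();z,l,u=frame(p);o=np.array([p[0],p[1]+yoff,.15]) if col is None else np.array(col)
    t=np.radians(tilt);a=p[2];h=np.array([-np.cos(a),-np.sin(a),0])
    ax=h*np.cos(t)+np.array([0,0,np.sin(t)]);up=np.cross(ax,l);up=up*np.sign(up[2])
    for q,(u0,u1,v0,v1) in (("side",(325,405,170,235)),("scene",(325,390,215,285))):
        c=d[q];F=7;im=cv2.resize(c["pixels"][v0:v1,u0:u1,::-1],None,fx=F,fy=F,interpolation=cv2.INTER_CUBIC)
        P=lambda X:tuple(((proj(c,X)-(u0-.5,v0-.5))*F).astype(int))
        for i in(-1,1):
            for j in(-1,1): cv2.line(im,P(o+ax*.008+.008*(i*l+j*up)),P(o+ax*.118+.008*(i*l+j*up)),(0,0,255),1)
        for s in(0,.008): cv2.polylines(im,[np.array([P(o+ax*s+.014*(np.cos(g)*l+np.sin(g)*up)) for g in np.linspace(0,6.28,30)])],True,(0,255,0),1)
        cv2.polylines(im,[np.array([P(o+ax*.118+.008*(i*l+j*up)) for i,j in((1,1),(1,-1),(-1,-1),(-1,1))])],True,(0,0,255),1)
        out.append(im)
    H=max(x.shape[0] for x in out);out=[cv2.copyMakeBorder(x,0,H-x.shape[0],0,0,0) for x in out]
    z=np.hstack(out);k=800/z.shape[1];cv2.imwrite("pics/"+name,cv2.resize(z,None,fx=k,fy=k) if k<1 else z)
if __name__=="__main__": overlay(sys.argv[1],float(sys.argv[2]),name=sys.argv[3])
E
python3 nav.py 0.5725 0.052 0.1855 -2.4;python3 look.py 12 385 208 360 268; python3 ov.py 12 35 ov12.png
```

```text
t 14.275 grasp pt [0.5743 0.0525 0.1825] heading -2.499597636415074 down [-0.026   0.0064 -0.9996] F [-2.824  -0.3861  1.5878] M [ 0.0618  0.4406 -0.0043] w 0.015603469814417962
shift tool mm [-1.8572 -2.9772 -0.5696] turn -0.09959763641507413
shift after turn [-1.8582 -2.9772 -0.5664]
```

View pics/ov12.png

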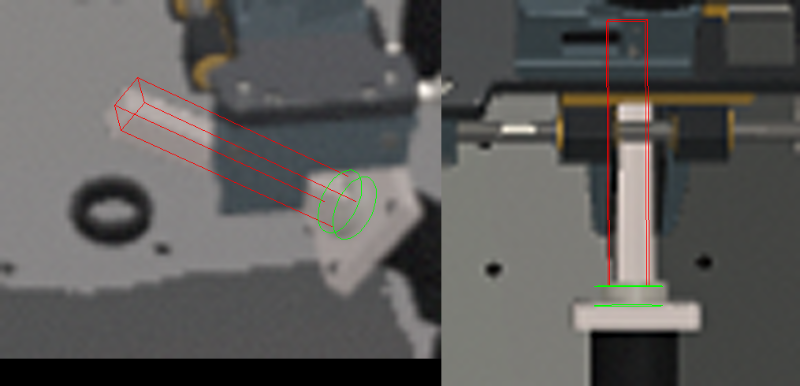

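```bash
python3 - <<'E'
from h import *
d=pickle.load(open("cap12.pkl","rb"))
crop(d["side"],335,405,175,230,11,"z12.png")
E
sed -i 's/(325,405,170,235)/(335,405,175,230)/; s/F=7/F=11/; s/("scene",(325,390,215,285))//; s/),)$/),)/' ov.py; sed -i 's/("side",(335,405,175,230)),)/("side",(335,405,175,230)),)/' ov.py; grep -n "for q" ov.py; python3 ov.py 12 33 ov12b.png
```

```text
9:    for q,(u0,u1,v0,v1) in (("side",(335,405,175,230)),):
```

View pics/z12.png

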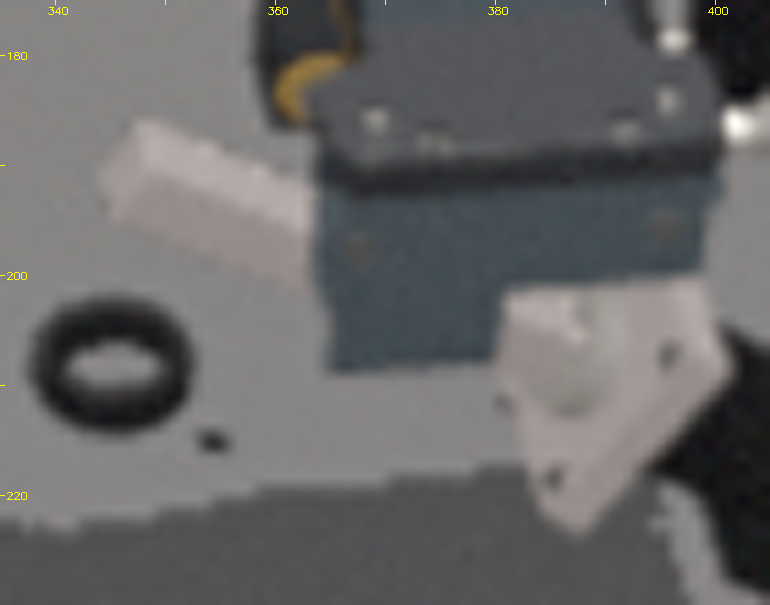

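View pics/ov12b.png

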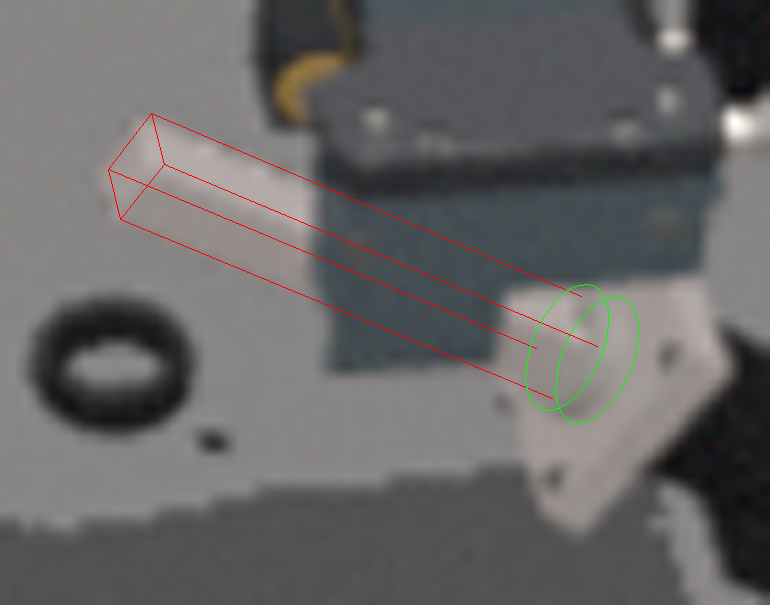

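Request:
jog_arm(
  motion=[
    [[1.6, 1.1, 0], 0],
    [[1.2, 0.8, 0], 0],
    [[1.2, 0.8, 0], 0],
    [[0.5, 0.3, 0], 0],
  ],
  squeeze=30,
)

```text
clock: 14.88
tool_pos: [0.5743, 0.0526, 0.1636]
eef_rot: [-0.705, 0.029, -0.002, 0.709]
force: [-7.6, 0.3, 7.1]
grip_width: 0.0152
```

```bash
python3 nav.py 0.5725 0.052 0.1855 -2.4;python3 look.py 13 385 208 360 268
```

```text
t 14.875 grasp pt [0.575  0.0525 0.1824] heading -2.4945643148702428 down [-0.0372  0.0064 -0.9993] F [-7.5635  0.3041  7.0672] M [0.0619 1.2315 0.013 ] w 0.015190665819229553
shift tool mm [-2.5898 -3.0316 -0.6185] turn -0.09456431487024286
shift after turn [-2.5908 -3.0316 -0.6142]
```

View pics/l13.png

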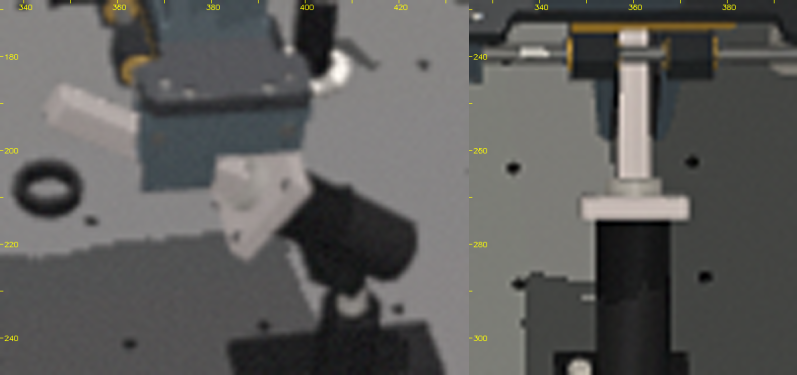

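Request:
jog_arm(
  motion=[
    [[-5, -3.3, 0], 0],
    [[-5, -3.3, 0.2], 0],
    [[-5, -3.3, 0.2], 0],
    [[-5, -3.3, 0.2], 0],
    [[-5, -3.3, 0.2], 0],
    [[-5, -3.3, 0.2], 0],
    [[0, 0, 0], 0],
  ],
)

```text
clock: 15.85
tool_pos: [0.5434, 0.0549, 0.1855]
eef_rot: [-0.705, 0.028, -0.003, 0.709]
force: [-1.0, -0.0, -1.7]
grip_width: 0.0159
```

```bash
python3 nav.py 0.5242 0.054 0.2193 -2.4;python3 look.py 14 385 208 360 268
```

```text
t 15.85 grasp pt [0.5441 0.0548 0.2043] heading -2.495247682133213 down [-0.0359  0.0063 -0.9993] F [-1.0101 -0.0261 -1.7278] M [-0.0661  0.1126  0.0064] w 0.015863906421232664
shift tool mm [-20.3971 -14.2468  -1.6075] turn -0.09524768213321311
shift after turn [-20.3998 -14.2468  -1.5735]
```

View pics/l14.png

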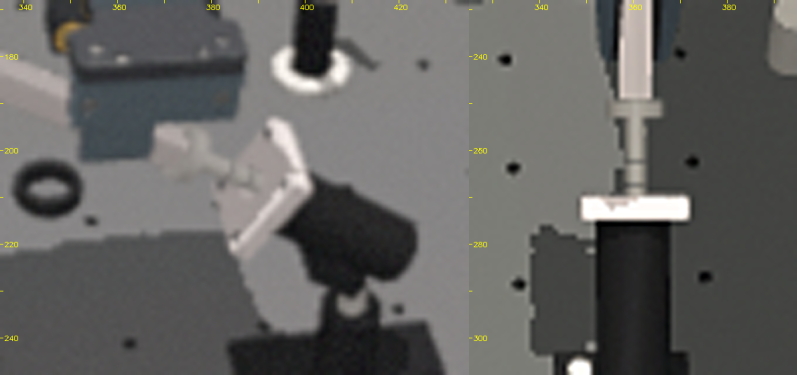

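Request:
jog_arm(
  motion=[
    [[-5, -3.3, 0.2], 0],
    [[-5, -3.3, 0.2], 0],
    [[-5, -3.3, 0.2], 0],
    [[-1, -0.7, 0], 0],
    [[0, 0, 0], 0],
  ],
  squeeze=12,
)

```text
clock: 16.58
tool_pos: [0.5269, 0.0559, 0.1969]
eef_rot: [-0.705, 0.029, -0.003, 0.709]
force: [-0.7, -1.2, -4.0]
grip_width: 0.0161
```

```bash
python3 nav.py 0.5242 0.054 0.2193 -2.4;python3 look.py 15 385 208 360 268
```

```text
t 16.575 grasp pt [0.5275 0.0558 0.2156] heading -2.5135724305253078 down [-0.0367  0.0059 -0.9993] F [-0.7129 -1.1857 -4.0466] M [-0.2558  0.0559 -0.0775] w 0.01605394227104286
shift tool mm [-3.3922 -3.5413 -1.9656] turn -0.11357243052530785
shift after turn [-3.3961 -3.5413 -1.9589]
```

View pics/l15.png

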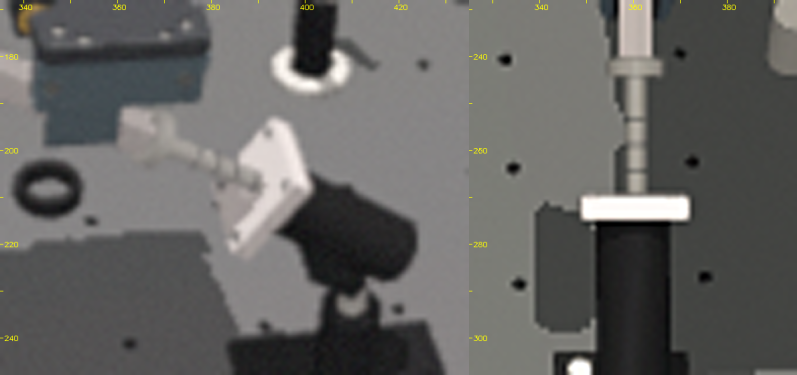

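Request:
jog_arm(
  motion=[
    [[-4, 6, 0], 0],
    [[-3.5, 6, 0], 0],
    [[-3.5, 6, 0], 0],
    [[-3, 6, 0], 0],
    [[0, 0, 0], 0],
  ],
)

```text
clock: 17.3
tool_pos: [0.5119, 0.0568, 0.1718]
eef_rot: [-0.705, 0.028, -0.003, 0.709]
force: [-0.4, -1.3, -1.6]
grip_width: 0.0158
```

```bash
python3 nav.py 0.5242 0.054 0.2193 -2.4;python3 look.py 16 385 208 360 268
```

```text
t 17.3 grasp pt [0.5126 0.0567 0.1905] heading -2.5194470059357097 down [-0.0349  0.006  -0.9994] F [-0.3884 -1.3427 -1.5603] M [-0.2158  0.0002 -0.1594] w 0.015752600743791315
shift tool mm [ 10.6939 -29.1647  -2.0185] turn -0.11944700593570978
shift after turn [ 10.6896 -29.1647  -2.0408]
```

View pics/l16.png

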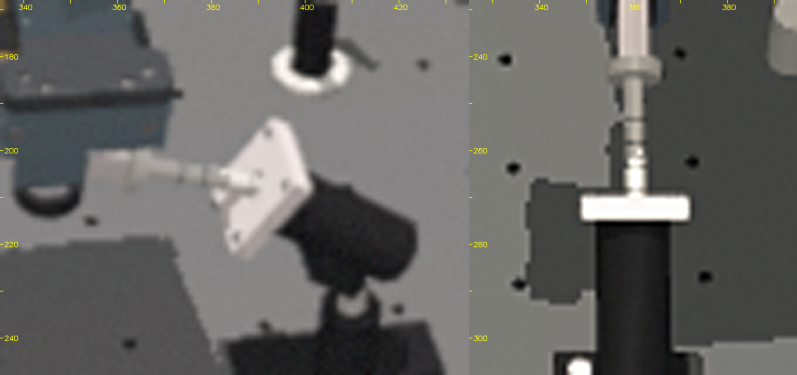

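Request:
jog_arm(
  motion=[
    [[-3.5, 6.3, 0], 0],
    [[-3, 6.3, 0], 0],
    [[-2.5, 6.3, 0], 0],
    [[-1.5, 6.3, 0], 0],
    [[0, 0, 0], 0],
  ],
)

```text
clock: 18.02
tool_pos: [0.5003, 0.0576, 0.1457]
eef_rot: [-0.705, 0.028, -0.003, 0.709]
force: [-0.5, -0.2, -0.4]
grip_width: 0.0157
```

```bash
python3 nav.py 0.498 0.056 0.152 -2.4;python3 look.py 17 385 208 360 268
```

```text
t 18.025 grasp pt [0.501  0.0575 0.1645] heading -2.515988611819409 down [-0.0341  0.0064 -0.9994] F [-0.519  -0.2396 -0.4375] M [-0.0079 -0.0391 -0.0941] w 0.015705214552167043
shift tool mm [-2.4665 12.6169 -1.663 ] turn -0.11598861181940912
shift after turn [-2.4698 12.6169 -1.658 ]
```

View pics/l17.png

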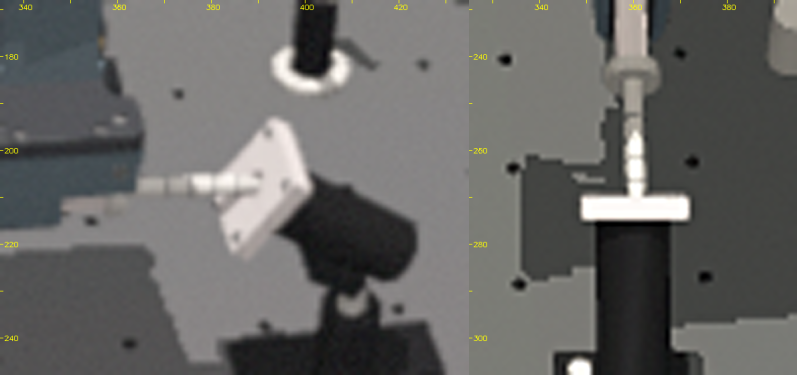

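Request:
jog_arm(
  motion=[
    [[-0.5, 5, 0], 0],
    [[-0.5, 5, 0], 0],
    [[0, 4, 0], 0],
    [[0, 0, 0], 0],
  ],
)

```text
clock: 18.62
tool_pos: [0.4995, 0.0578, 0.1315]
eef_rot: [-0.705, 0.027, -0.004, 0.709]
force: [-0.9, -0.9, -1.5]
grip_width: 0.0161
```

```bash
python3 nav.py 0.498 0.056 0.152 -2.4;python3 look.py 18 385 208 360 268
```

```text
t 18.625 grasp pt [0.5001 0.0577 0.1503] heading -2.5098786891678153 down [-0.0328  0.0065 -0.9994] F [-0.9028 -0.9339 -1.5273] M [ 0.0174 -0.078  -0.0057] w 0.01611385763359069
shift tool mm [-2.0651 -1.6056 -1.7866] turn -0.1098786891678154
shift after turn [-2.0685 -1.6056 -1.7826]
```

View pics/l18.png

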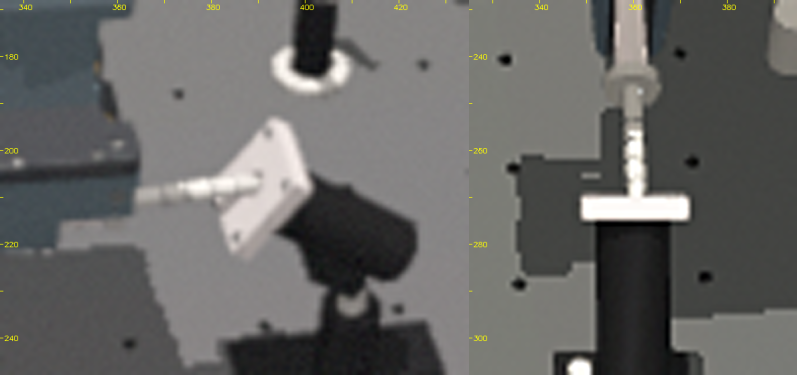

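Request:
jog_arm(
  motion=[
    [[-10, 0, 0], 0],
    [[-12, 0, 0], 0],
    [[-12, -2, 0], 0],
    [[0, 0, 0], 0],
    [[0, 0, 0], 0],
  ],
  squeeze=40,
)

```text
clock: 19.35
tool_pos: [0.4624, 0.0595, 0.1353]
eef_rot: [-0.705, 0.027, -0.004, 0.709]
force: [0.2, 0.2, -1.7]
grip_width: 0.0155
```

```bash
python3 nav.py 0.45 0.056 0.25 0;python3 look.py 19 370 208 358 258
```

```text
t 19.35 grasp pt [0.4631 0.0594 0.1541] heading -2.4973870975514307 down [-0.0329  0.0066 -0.9994] F [ 0.2241  0.2289 -1.7319] M [ 0.0836 -0.0505  0.0658] w 0.015524624890970656
shift tool mm [-16.0768 -95.4086  -3.4475] turn -2.4973870975514307
shift after turn [-16.2118 -95.4086  -2.7437]
```

View pics/l19.png

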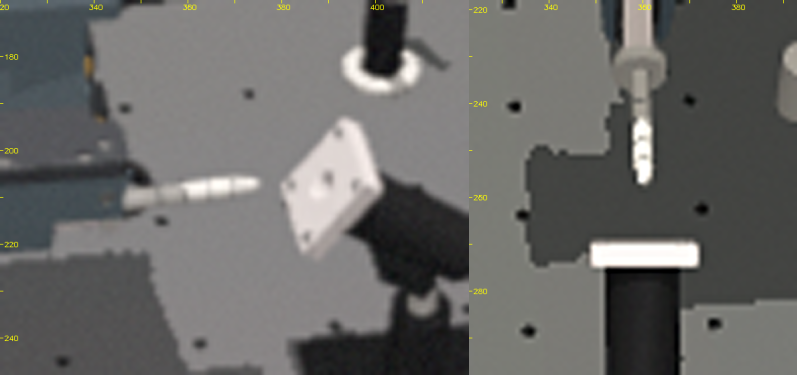

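```bash
python3 - <<'E'
from h import *
np.set_printoptions(precision=4,suppress=True)
d=pickle.load(open("cap19.pkl","rb"));s,k=d["scene"],d["side"]
T=tri((s,359.7,257),(k,375.3,207));print(T)
def plane(u,v,p,h):
    o,dd=ray(k,u,v);n=np.array([-np.sin(h),np.cos(h),0]);return o+dd*((p-o)@n)/(dd@n)
h=np.radians(-2.5)
a=plane(375.3,207,T[0],h);b=plane(348,210.3,T[0],h);print(a,b,np.degrees(np.arctan2(b[2]-a[2],a[0]-b[0])))
for n,(u0,v0),(u1,v1) in (("2lvl",(431.5,300),(400,300.5)),):pass
E
```

```text
(array([0.5839, 0.0555, 0.1532]), [np.float64(1.3909049631622714), np.float64(1.3909049631622397)])
[0.585  0.0555 0.1518] [0.5214 0.0583 0.1495] -2.0408759492724244
```

Request:
jog_arm(
  motion=[
    [[0, -16, 0], 0],
    [[0, -20, 10], -2.5],
    [[0, -15, 20], 0],
    [[5, 0, 35], 0],
    [[5, 0, 40], 0],
    [[8, 0, 40], 0],
    [[8, 0, 40], 0],
    [[5, 0, 30], 0],
    [[0, 0, 0], 0],
  ],
)

```text
clock: 20.58
tool_pos: [0.5005, 0.2818, 0.1982]
eef_rot: [-0.704, 0.009, 0.009, 0.71]
force: [-0.3, -0.3, -2.4]
grip_width: 0.0157
```

```bash
python3 nav.py 0.501 0.317 0.202 1
```

```text
t 20.575 grasp pt [0.501  0.2817 0.217 ] heading -0.014259774923954565 down [-0.0264  0.0092 -0.9996] F [-0.2809 -0.317  -2.4461] M [ 0.0478 -0.0516  0.0238] w 0.015749215959779187
shift tool mm [ 0.4358 15.3225 35.2076] turn -1.0142597749239546
shift after turn [ 1.0589 15.3225 35.1943]
```

Request:
jog_arm(
  motion=[
    [[0, 7, 15], -1],
    [[0, 7, 15], 0],
    [[0, 1, 5], 0],
    [[0, 0, 0], 0],
    [[0, 0, 0], 0],
  ],
)

```text
clock: 21.2
tool_pos: [0.4996, 0.3179, 0.1833]
eef_rot: [-0.704, 0.003, 0.016, 0.71]
force: [0.0, -0.5, -3.1]
grip_width: 0.0158
```

```bash
python3 nav.py 0.501 0.317 0.202 1; python3 - <<'E'
from h import *
from bench import env
d={n:env.capture(n) for n in ["scene","side"]}
pickle.dump(d,open("cap20.pkl","wb"))
crop(d["side"],300,420,70,170,6,"s20.png")
crop(d["scene"],440,560,200,310,6,"sc20.png")
E
```

```text
t 21.2 grasp pt [0.5001 0.3178 0.2021] heading 0.9991310080039311 down [-0.0267  0.0088 -0.9996] F [ 0.0114 -0.4504 -3.0801] M [ 0.0763 -0.0372  0.0337] w 0.015785734533152754
shift tool mm [ 0.932   0.0232 -0.7912] turn -0.0008689919960689352
shift after turn [ 0.9319  0.0232 -0.7912]
```

View pics/s20.png

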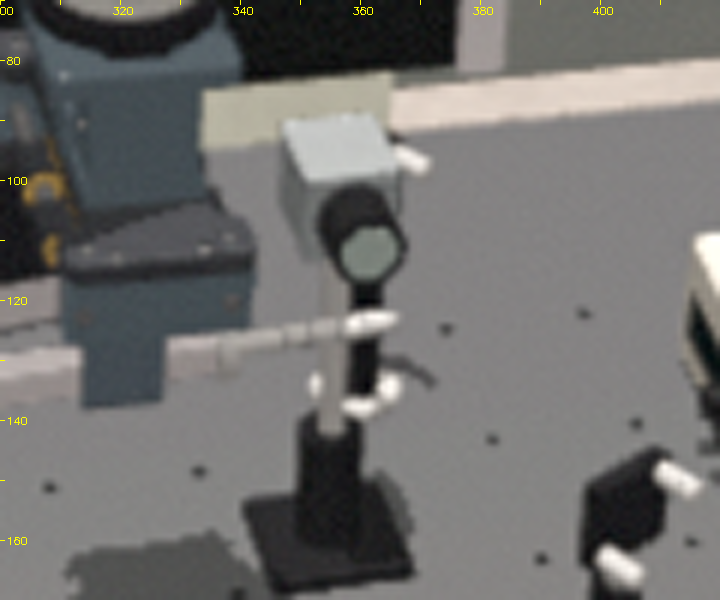

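View pics/sc20.png

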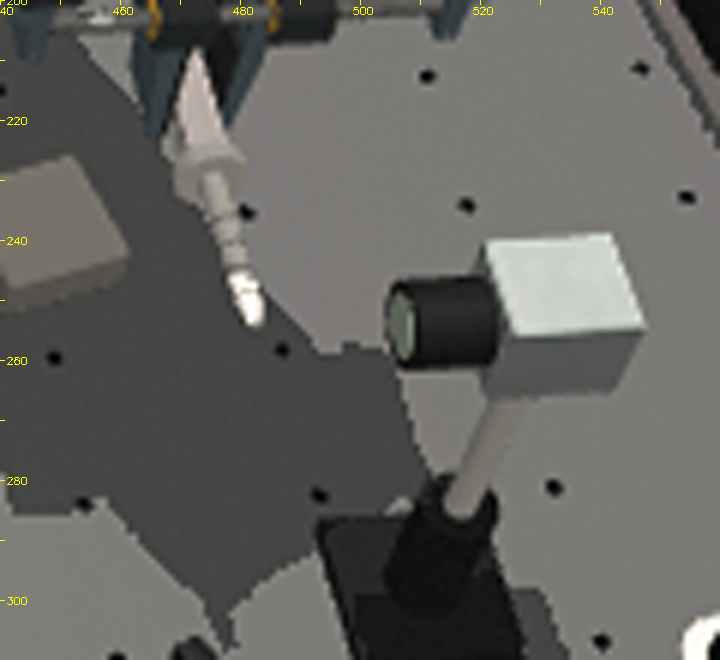

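```bash
python3 - <<'E'
from h import *
np.set_printoptions(precision=4,suppress=True)
d=pickle.load(open("cap20.pkl","rb"));s,k=d["scene"],d["side"]
T=tri((s,482.3,253.5),(k,366,123));print("tip",T)
C=tri((s,474.3,227.5),(k,339,128.5));print("collar",C)
v=C[0]-T[0];print(v,np.linalg.norm(v),"elev",np.degrees(np.arcsin(v[2]/np.linalg.norm(v))),"head",np.degrees(np.arctan2(-v[1],-v[0])))
print("lens",tri((s,507,254),(k,361.3,112)))
E
```

```text
tip (array([0.6207, 0.3221, 0.2021]), [np.float64(1.4280436852594303), np.float64(1.4280436852596363)])
collar (array([0.548 , 0.3183, 0.1991]), [np.float64(3.8571272555566662), np.float64(3.8571272555567018)])
[-0.0727 -0.0038 -0.003 ] 0.07284770148511939 elev -2.3433238609309734 head 3.0234878563462684
lens (array([0.6214, 0.3782, 0.1987]), [np.float64(0.7187691588646975), np.float64(0.7187691588643955)])
```

Request:
jog_arm(
  motion=[
    [[0, 0, 0], 0],
    [[0, 0, 0], 0],
    [[0, 0, 0], 0],
    [[0, 0, 0], 0],
  ],
)

```text
clock: 21.8
tool_pos: [0.4998, 0.3175, 0.1837]
eef_rot: [-0.704, 0.003, 0.015, 0.71]
force: [0.5, 0.6, -0.8]
grip_width: 0.0157
```

```bash
python3 - <<'E'
from bench import env
import cv2
s=env.read_state();print(s["clock"],s["dq"],s["grip_width"],s["tool_pos"],s["force"])
cv2.imwrite("pics/fin.png",env.capture("scene")["pixels"][:,:,::-1])
E
```

```text
21.8 [-0.0007003  -0.00156595 -0.00016968  0.00178401 -0.00189161 -0.00073911] 0.015712406805119976 [0.49980939 0.31747558 0.18366573] [ 0.51703827  0.59473584 -0.84703406]
```

View pics/fin.png

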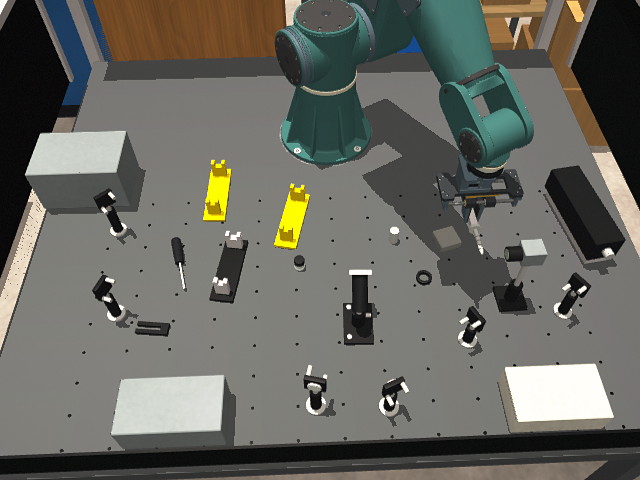

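The final picture shows every bystander at its original pixel position and the rod still, in front of the lens at (482, 253). Handing in.

```bash
python3 -c "
from bench import env
print(env.job_done())"
```

```text
the job is handed in; nothing more can be done
None
```

I carried out the whole job and handed it in at about 22 s of the 58 s allowed. The system gave no verdict, so the results below are my own measurements.

**What I did:** I gripped the handle and lifted the rod straight out of the cradle. The jog commands cannot tilt the tool. I put the tip just inside the flange hole and swung the hand in an arc, so the rod turned between the pads to about 35°. I pushed it in until the collar stopped on the flange and paused there for about 1.5 s. I then drew it back, levelled it in the hole the same way, took it fully out and carried it to the inspection camera.

**Seating:** The push met about 20 N, and the scene view shows the collar against the flange. The rod's tilt read about 33° in the side view, against 35° nominal. That is within the 7° allowed.

**Final pose:**

| Check | Measured | Allowed |
|---|---|---|
| Tip from reading point | about 5 mm | 25 mm |
| Rod level | tip up about 2° | 7° |
| Rod heading | 1–3° from world x; camera's own axis about 2° | 15° |
| Joint speeds | below 0.002 rad/s | at rest |
| Squeeze setting | 40 N | above 1 N |

**Disagreements and a slip:**
- **Camera mismatch:** The scene and side cameras differed by 2–5 mm on the guide's sideways position, so I lined up the tip with the hole by comparing both within the same picture.
- **Collar reading:** At the end, the two views of the collar missed each other by nearly 4 mm each, so the heading read from it is rough.
- **Wrong-way move:** I moved the hand the wrong way once, over the right-hand mirrors at about 0.19 m height. The last picture shows all bystanders where they started.

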